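# Shift the bench gearbox into the marked gear

### The job

The selector knob on the little green bench gearbox stands in its middle notch: pull it up against its spring, turn it towards the red magnet, and let it snap fully down into the notch that lies on the way there, somewhere before the magnet. You cannot see that notch, so feel for it, and never force the knob sideways against a notch wall or down on the ring between the notches. Leave the two ferrules and the tape measure where they are and let go of the knob at the end.

Things in the scene. Friction and masses are not known exactly. Their poses are not given: they have to be found in the camera images.
- housing: Fixed green gearbox with a round grey plate (168 mm diameter, top 56 mm above the table). Origin: on the table under the knob's vertical axis; z up. Hidden under the knob's skirt are three notches: the middle one, where the knob starts, half-way between this body's +x and +y; the others, set anew each time, 33 to 57 degrees to either side of it, towards the magnets.
- gate: Fixed steel ring with the notches, on the plate round the knob's axis. Origin: on the axis at the plate's top; axes as the housing. 10 mm high, flat lands between the notches. Notches: 8.8 mm wide, as deep as the ring, square walls. The knob's key is 7 mm wide, 42 mm from the axis: it drops in only within about 1 degree of a notch's middle and then has about 1 degree of play each way.
- knob: Black knob, 0.1 kg: round skirt of 108 mm diameter (top 15 mm above this origin), upright bar 44 mm long, 12 mm thick, up to 58 mm above the origin. Origin: on its vertical axis, 56 mm above the table while seated; x along the bar to its white pointer line, z up. Turns 72 degrees either side of the middle. Its key, under the skirt at the pointer, is clear of the ring when lifted 8.5 mm or more.
- knob_grip (a point): Point on the knob's axis in the upright bar, 97 mm above the table while seated, where to pinch it across its 12 mm thickness; x along the bar. The knob pulls up to 13 mm against a spring (5 N seated, 9 N at the top, plus 1 N weight).
- pointer (a point): Outer end of the white pointer line on the skirt, 51 mm from the axis. It is 15.5 mm above the gate's origin while the knob is seated in a notch. Let go between notches, the knob rides on the ring's land, 8.5 mm higher (turning it there takes about 0.1 Nm), and springs fully down when turned over a notch unless held up.
- red_magnet: Red disc magnet, 16 mm diameter, 7 mm high, fixed on the plate about 73 mm from the knob's axis and 59 to 65 degrees from the middle notch: it shows to which side the gear wanted lies. Its notch lies between the middle notch and the magnet, 2 to 33 degrees short of the magnet. Origin: centre of its underside.
- white_magnet: White disc magnet of the same size on the other side, past the other outer notch, which is not wanted. Origin: centre of its underside.
- ferrule_a_c (a point): Centre of a loose steel ferrule standing near the gearbox, 26 mm diameter and high; leave alone.
- ferrule_b_c (a point): Centre of a second such ferrule; leave alone.
- tape_measure_c (a point): Centre of a loose yellow tape measure, 71 x 30 x 62 mm; leave alone.

How it is judged:
By the outcome, as a careful person would: the job done as asked, in the order asked, and still so for the second after the job is handed in, with the robot touching nothing.
It also fails if it takes over 61 s, if anything falls off the work surface, if the arm or the gripper's body presses on something with over 40 N, if the wrist force passes 120 N, or if a joint passes its speed limit or range.

### The arm

A 7-joint arm with a two-finger parallel gripper is mounted at the origin on the work surface; the furniture and walls round the work are solid. World frame = base frame: x ahead of the robot, y to its left, z up, the work surface at z = 0. Lengths are in m, angles in rad, forces in N, time in s.
With the tool pointing down it reaches from about 0.425 to 0.95 m from the base axis. Payload 16.7 kg.
Tool frame: the origin (TCP) lies at the very end of the fingers, on their centre line; the grasp point (between the pads) lies 19 mm behind it; z points along the fingers, y is the line along which they close (so a half turn about z gives the same grasp; the last joint's range is limited). The gripper opens to 94 mm and grips with 3 to 60 N. Pads are 16 mm wide; open, the fingers measure 119 mm over their backs; the gripper's body (75 mm by 177 mm) begins 78 mm behind the grasp point.
Start: joints at [-1.472, 0.426, 0.074, 1.606, -0.034, 1.111, -0.067], TCP at [0.166, 0.654, 0.178] pointing down, gripper open.
Joint ranges: [-2.85, 2.85], [-0.5, 2.14], [-1.23, 1.37], [0.21, 2.46], [-1.02, 4.16], [0.16, 2.05], [-2.73, 2.73]. Speed limits (rad/s): [1.89, 1.89, 2.39, 2.39, 3.01, 3.01, 3.01].

### API

Orientations are given as a unit quaternion [x, y, z, w].
In Python, from station import ctrl, snapshot, camera_info, workorder gives the robot as it stands.
- The arm moves only by the shell command python3 -m pendant 'ROWS' [FORCE]. ROWS is JSON, a list of rows, each an object with "delta_pos": the shift along the tool's x, y, z in units of 30 mm (1.0 is 30 mm), a list of three; "angular": the turn, a rotation vector about the tool's x, y, z in units of 6 degrees (1.0 is 6 degrees), a list of three; "jaw": the opening, from 0 (shut) to 1 (fully open). In form: [{"delta_pos": [dx, dy, dz], "angular": [ax, ay, az], "jaw": jaw}, ...]. A call has 1 to 8 rows; each row is the pose to reach, as a shift and turn from the pose commanded when the call began, along the tool's axes at that moment; what a row does not reach only later rows make up. A row lasts 1/8 s, in which the tool goes at most 62.5 mm and 10.7 degrees, less where a joint would pass 70% of its speed; a pose out of reach is approached as far as the arm can. A call with a gripper value outside its range is refused whole. The fingers move at their own pace and stop on an object; FORCE is the grip in N (left out, the last holds). Time passes only in rows, so rows that repeat a pose let the fingers close. It gives the time, the measured TCP pose, the force, the opening and the grip force at its end, in the units of the state.
- ctrl.observe(): the state, without advancing time (a new reading comes with each control period).
- snapshot(name): name is "scene" or "top" or "wrist"; returns (picture, depth): 400x640x3 uint8, red, green, blue; 400x640 float32, m along the optical axis (not along the pixel's ray), 0 where there is no reading.
- camera_info(name): a dict with "fx", "fy", "cx", "cy" (pixels), "R" (3x3) and "t" (3): a world point X has camera coordinates R X + t. Camera axes: x right, y down, z forward; pixel columns grow to the right and rows downward; lengths in m; the calibration is good to about 2 mm. A picture is of the moment at which its call begins: read the wrist's pose just before it. camera_info takes no time and is no camera call; for the wrist camera it gives the pose at the moment of the call.
- workorder.sign_off(): hands the job in; it is judged then, once.
The state is a dict: "t": time; "joints": joint angles; "dq": joint speeds; "tau": joint torques, N m; "ee_pos": TCP position; "tool_rot": TCP orientation; "ft_force": force on the tool from outside, world axes, zero at the start; "wrist_torque": the same for the moment, N m; "opening": finger opening in m; "finger_force": force on a finger pad.
Only numpy, scipy, OpenCV 4.12 (cv2) and the standard library are available. Lean on these libraries where they do the work, as an engineer would, in place of code of your own. Each camera call takes 0.05 s, during which the arm holds its last target. There are 200 camera calls.

## Working session

There is one attempt and no reset: what is moved stays moved. The work goes in short steps, Python scripts to look and compute and a shell command to move; the robot and the scene stay as the last step left them, time stands still between calls to the robot, and variables do not carry over. Pictures are saved under pics/ and viewed, at most 10 in all, crops included, and the job is handed in when it is done.

```bash
mkdir -p pics; ls
python3 - <<'E'
from station import ctrl, snapshot, camera_info
import cv2, numpy as np
o=ctrl.observe(); print({k:np.round(v,3).tolist() for k,v in o.items()})
for n in ("scene","top"):
    p,d=snapshot(n); cv2.imwrite(f"pics/{n}0.png",p[:,:,::-1]); np.save(f"pics/{n}0d.npy",d)
    c=camera_info(n); print(n,np.round(-np.array(c["R"]).T@c["t"],3),np.round(c["R"],3).tolist(),c["fx"])
E
```

```text
pics
{'t': 0.0, 'joints': [-1.472, 0.427, 0.074, 1.607, -0.034, 1.111, -0.067], 'dq': [-0.001, 0.0, -0.001, 0.0, -0.001, -0.001, 0.0], 'tau': [0.002, -93.58, 3.668, -45.418, -0.049, 0.02, 0.0], 'ee_pos': [0.165, 0.654, 0.177], 'tool_rot': [0.124, 0.992, -0.001, -0.0], 'ft_force': [-0.456, 0.278, -0.433], 'wrist_torque': [0.004, 0.002, 0.029], 'finger_force': 0.0, 'opening': 0.094}
scene [0.42  0.317 0.729] [[-0.974, -0.224, -0.012], [-0.16, 0.731, -0.664], [0.158, -0.645, -0.748]] 471.37494544094375
top [ 0.369 -0.213  0.903] [[-0.017, -1.0, 0.017], [-0.98, 0.014, -0.198], [0.197, -0.02, -0.98]] 506.7909997451451
```

View pics/top0.png

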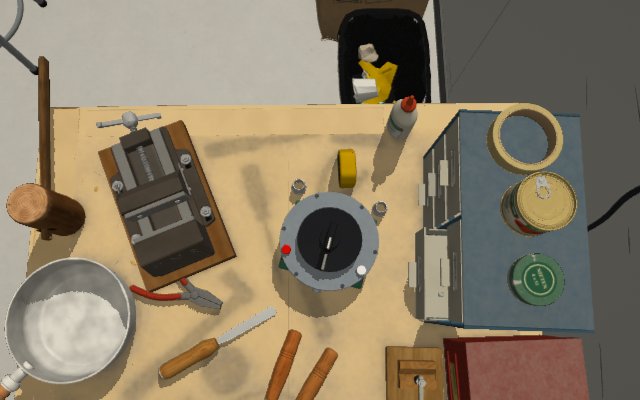

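The top view shows the gearbox at about (330,240), the red magnet at (286,250), the white magnet at (362,271), and the pointer line running towards about (322,268). I'll enlarge it.

```bash
python3 - <<'E'
import cv2
p=cv2.imread("pics/top0.png")[140:300,260:420]
cv2.imwrite("pics/top0c.png",cv2.resize(p,None,fx=3.75,fy=3.75,interpolation=cv2.INTER_CUBIC))
E
cat > h.py <<'E'
import numpy as np, json
from station import camera_info
def back(n,u,v,z):
    "world point on the pixel's ray at height z"
    c=camera_info(n); R=np.array(c["R"]); C=-R.T@np.array(c["t"])
    d=R.T@np.array([(u-c["cx"])/c["fx"],(v-c["cy"])/c["fy"],1]); return C+d*(z-C[2])/d[2]
E
```

```text
(no output)
```

View pics/top0c.png

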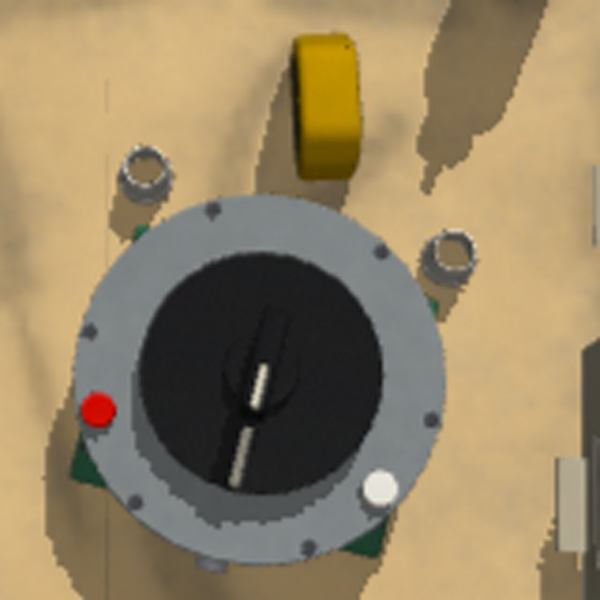

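View pics/scene0.png

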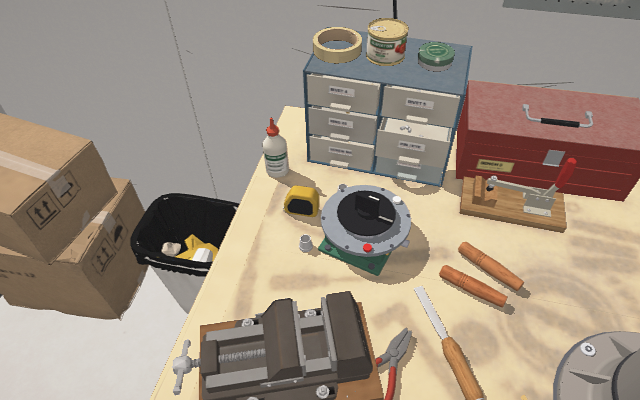

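Enlarged crop: plate centre ≈(260,379), skirt centre ≈(261,373), pointer tip ≈(234,486), red magnet ≈(98,410), white ≈(380,488). The ferrules and tape measure are on the far side. The cabinet and vise are well clear at about 0.2 m.

Run:
```python
from h import *
f=lambda u,v,z: back("top",260+u/3.75-.4,140+v/3.75-.4,z)
pl=f(260.5,379.5,.056); sk=f(261,373,.071); pt=f(234,486,.0715); r=f(98,409,.063); w=f(380,487,.063)
fa=f(146,167,.026); fb=f(454,250,.026); tp=f(328,90,.062)
for n,p in dict(pl=pl,sk=sk,pt=pt,r=r,w=w,fa=fa,fb=fb,tp=tp).items():
    d=p-(pl+sk)/2; print(n,p.round(4),"rad",np.hypot(*d[:2]).round(4),"ang",np.degrees(np.arctan2(d[1],d[0])).round(1))
print("plate r",np.linalg.norm(f(75,379,.056)-f(446,379,.056))/2)
from station import ctrl
from scipy.spatial.transform import Rotation as Ro
print(Ro.from_quat(ctrl.observe()["tool_rot"]).as_matrix().round(3))
```

```text
pl [ 0.4737 -0.2504  0.056 ] rad 0.0005 ang -159.7
sk [ 0.4747 -0.25    0.071 ] rad 0.0005 ang 20.3
pt [ 0.4254 -0.2371  0.0715] rad 0.0505 ang 165.0
r [ 0.4608 -0.1779  0.063 ] rad 0.0735 ang 100.5
w [ 0.4245 -0.3016  0.063 ] rad 0.0715 ang -134.0
fa [ 0.5794 -0.1997  0.026 ] rad 0.1167 ang 25.7
fb [ 0.5373 -0.3443  0.026 ] rad 0.1133 ang -56.1
tp [ 0.606  -0.2841  0.062 ] rad 0.1361 ang -14.4
plate r 0.08315980906884202
[[-0.969  0.245 -0.   ]
 [ 0.245  0.969 -0.001]
 [-0.    -0.001 -1.   ]]
```

Everything agrees with the given sizes: red is 64.5° clockwise of the pointer at 165°, and the knob is at (0.474,−0.250). The tool x axis is already at 165.8°. Next I'll travel round the base, high up.

```bash
python3 -m pendant '[{"delta_pos":[0,0,-2],"angular":[0,0,0],"jaw":1},{"delta_pos":[0,0,-4],"angular":[0,0,0],"jaw":1},{"delta_pos":[-14.9,-13.5,-4],"angular":[0,0,0],"jaw":1},{"delta_pos":[-14.9,-13.5,-4],"angular":[0,0,0],"jaw":1},{"delta_pos":[-14.9,-13.5,-4],"angular":[0,0,0],"jaw":1},{"delta_pos":[-14.9,-13.5,-4],"angular":[0,0,0],"jaw":1},{"delta_pos":[-14.9,-13.5,-4],"angular":[0,0,0],"jaw":1},{"delta_pos":[-14.9,-13.5,-4],"angular":[0,0,0],"jaw":1}]'
python3 -c "
from station import ctrl
print(ctrl.observe()['joints'].round(2) if hasattr(ctrl.observe()['joints'],'round') else ctrl.observe()['joints'])"
```

```text
t: 1.1
ee_pos: [0.374, 0.3401, 0.2979]
tool_rot: [0.124, 0.992, 0.0, -0.0]
ft_force: [1.0, 0.3, 1.1]
opening: 0.0938
finger_force: 0.0
[-1.13  0.04  0.27  1.83 -0.01  1.27  0.47]
```

```bash
python3 -m pendant '[{"delta_pos":[-6.4,-8.3,0],"angular":[0,0,0],"jaw":1},{"delta_pos":[-6.4,-8.3,0],"angular":[0,0,0],"jaw":1},{"delta_pos":[-6.4,-8.3,0],"angular":[0,0,0],"jaw":1},{"delta_pos":[-6.4,-8.3,0],"angular":[0,0,0],"jaw":1},{"delta_pos":[-8.1,-18.2,0],"angular":[0,0,0],"jaw":1},{"delta_pos":[-8.1,-18.2,0],"angular":[0,0,0],"jaw":1},{"delta_pos":[-8.1,-18.2,0],"angular":[0,0,0],"jaw":1},{"delta_pos":[-8.1,-18.2,0],"angular":[0,0,0],"jaw":1}]'
python3 -c "
from station import ctrl
print(ctrl.observe()['joints'])"
```

```text
t: 2.1
ee_pos: [0.4737, -0.1392, 0.2981]
tool_rot: [0.123, 0.992, 0.0, 0.0]
ft_force: [0.8, -0.5, -0.6]
opening: 0.094
finger_force: 0.0
[-6.27998993e-01 -1.95406550e-03  8.00175177e-01  1.87550239e+00
  7.34814052e-04  1.26704562e+00  1.49516761e+00]
```

```bash
python3 -m pendant '[{"delta_pos":[-0.9,-3.6,2.6],"angular":[0,0,0],"jaw":1},{"delta_pos":[-0.9,-3.6,2.6],"angular":[0,0,0],"jaw":1},{"delta_pos":[-0.9,-3.6,2.6],"angular":[0,0,0],"jaw":1},{"delta_pos":[-0.9,-3.6,2.6],"angular":[0,0,0],"jaw":1}]'
python3 - <<'E'
from station import ctrl, snapshot, camera_info
import cv2, numpy as np, json
o=ctrl.observe(); c=camera_info("wrist"); print(o["joints"].round(2) if hasattr(o["joints"],"round") else o["joints"])
p,d=snapshot("wrist"); cv2.imwrite("pics/w1.png",p[:,:,::-1]); np.save("pics/w1d.npy",d)
R=np.array(c["R"]);print((-R.T@c["t"]).round(3),R.round(2).tolist())
E
```

```text
t: 2.6
ee_pos: [0.4734, -0.2488, 0.2197]
tool_rot: [0.124, 0.992, -0.0, -0.001]
ft_force: [0.5, 0.8, 0.7]
opening: 0.094
finger_force: 0.0
[-0.42  0.21  0.92  1.91 -0.19  1.11  1.89]
[ 0.404 -0.231  0.428] [[0.25, 0.97, -0.0], [0.94, -0.24, 0.24], [0.23, -0.06, -0.97]]
```

View pics/w1.png

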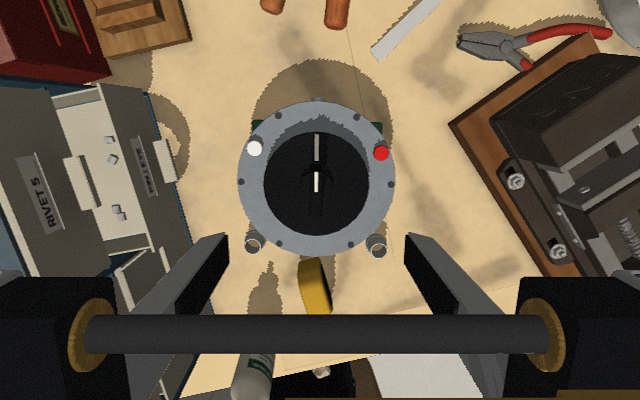

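The wrist view shows the pointer tip at (317,134), the pointer line on the bar from (316,173) to (316,191), and the plate spanning columns 237–395 and rows 101–258. Open drawers lie to the left, so I'll check the clearance.

Run:
```python
from h import *
f=lambda u,v,z: back("wrist",u,v,z)
pl=f(316,179.5,.056); pt=f(317,133.5,.0715); b1=f(316.2,173,.114); b2=f(316.2,191.5,.114)
for n,p in dict(pl=pl,pt=pt,b1=b1,b2=b2,red=f(381,152.5,.063),wh=f(255,148,.063)).items():
    d=p-pl; print(n,p.round(4),np.hypot(*d[:2]).round(4),np.degrees(np.arctan2(d[1],d[0])).round(1))
d=(b1-b2); print("line",np.degrees(np.arctan2(d[1],d[0])))
c=camera_info("top"); D=np.load("pics/top0d.npy"); v,u=np.mgrid[:400,:640]
P=np.stack([(u-c["cx"])/c["fx"]*D,(v-c["cy"])/c["fy"]*D,D],-1)-np.array(c["t"]); P=P@np.array(c["R"])
r=np.hypot(P[...,0]-.474,P[...,1]+.25); a=(D>0)
for k in np.arange(.05,.25,.02): 
    m=a&(r>k)&(r<k+.02); i=np.argmax(np.where(m,P[...,2],-1)); print(k.round(2),P.reshape(-1,3)[i].round(3))
```

```text
pl [ 0.4704 -0.2475  0.056 ] 0.0 0.0
pt [ 0.4233 -0.2346  0.0715] 0.0488 164.7
b1 [ 0.4544 -0.2433  0.114 ] 0.0165 165.1
b2 [ 0.4707 -0.2474  0.114 ] 0.0004 16.2
red [ 0.4583 -0.176   0.063 ] 0.0725 99.6
wh [ 0.4224 -0.2994  0.063 ] 0.0707 -132.7
line 165.83544459242532
0.05 [ 0.486 -0.199  0.077]
0.07 [ 0.463 -0.18   0.067]
0.09 [ 0.58  -0.275  0.056]
0.11 [ 0.597 -0.275  0.066]
0.13 [ 0.452 -0.389  0.153]
0.15 [ 0.47  -0.419  0.236]
0.17 [ 0.475 -0.424  0.239]
0.19 [ 0.411 -0.435  0.239]
0.21 [ 0.502 -0.475  0.296]
0.23 [ 0.515 -0.483  0.295]
```

The knob is at ≈(0.4725,−0.249), bar at ≈165.2°, and the TCP is already within 1–2 mm of it. The nearest tall thing is the drawer at y=−0.39, z=0.15, which clears the gripper body. Descending.

```bash
python3 -m pendant '[{"delta_pos":[0,0,2],"angular":[0,0,0.1],"jaw":0.5},{"delta_pos":[0,0,3.5],"angular":[0,0,0.1],"jaw":0.5},{"delta_pos":[0,0,4.2],"angular":[0,0,0.1],"jaw":0.5},{"delta_pos":[0,0,4.7],"angular":[0,0,0.1],"jaw":0.5},{"delta_pos":[0,0,4.7],"angular":[0,0,0.1],"jaw":0.5},{"delta_pos":[0,0,4.7],"angular":[0,0,0.1],"jaw":0.5}]' 5
python3 - <<'E'
from station import ctrl, snapshot
import cv2, numpy as np
p,d=snapshot("wrist"); cv2.imwrite("pics/w2.png",p[:,:,::-1])
o=ctrl.observe(); print(o['ee_pos'],o['ft_force'],o['wrist_torque'])
E
```

```text
t: 3.4
ee_pos: [0.4747, -0.2485, 0.0801]
tool_rot: [0.129, 0.992, 0.0, 0.001]
ft_force: [-0.4, -0.2, 0.6]
opening: 0.0469
finger_force: 0.0
[ 0.47462021 -0.24860091  0.08006847] [0.015674   0.47461718 0.6331275 ] [ 0.00485794  0.03525695 -0.05367499]
```

View pics/w2.png

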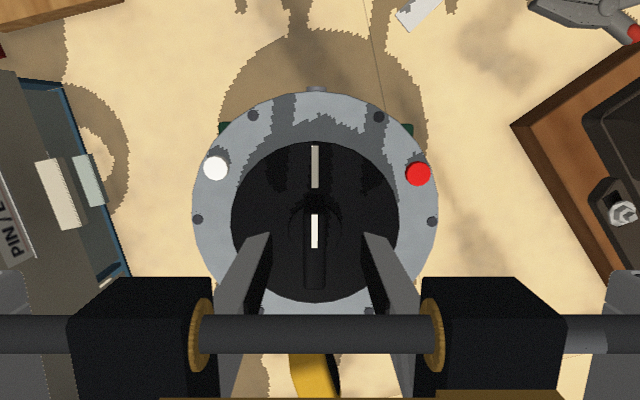

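The fingers straddle the bar (tips at columns ~270 and 365, bar at 314). The skirt spans columns 231–399 and rows 142–302, with the pointer tip at (315,146).

Run:
```python
from h import *
from station import ctrl
f=lambda u,v,z: back("wrist",u,v,z)
o=ctrl.observe(); R=np.array([[-.967,.256],[.256,.967]])
for n,p in dict(sk=(f(315,142,.071)+f(315,302,.071)+f(231,222,.071)+f(399,222,.071))/4,pt=f(315,146,.0715),red=f(418,173,.063),wh=f(215,168,.063),b1=f(314.5,214,.114),b2=f(314.5,248,.114)).items():
    print(n,p.round(4),"tool xy mm",((p-o["ee_pos"])[:2]@R*1000).round(1))
```

```text
sk [ 0.4713 -0.2487  0.071 ] tool xy mm [ 3.2 -1. ]
pt [ 0.4234 -0.2361  0.0715] tool xy mm [52.7 -1. ]
red [ 0.4574 -0.1771  0.063 ] tool xy mm [35.  64.7]
wh [ 0.4214 -0.3013  0.063 ] tool xy mm [ 38.  -64.6]
b1 [ 0.4527 -0.244   0.114 ] tool xy mm [22.4 -1.1]
b2 [ 0.4705 -0.2487  0.114 ] tool xy mm [ 3.9 -1.1]
```

```bash
python3 -m pendant '[{"delta_pos":[0.06,-0.03,0.04],"angular":[0,0,0],"jaw":0.5},{"delta_pos":[0.06,-0.03,0.04],"angular":[0,0,0],"jaw":0.5}]' 5
python3 -m pendant '[{"delta_pos":[0,0,0],"angular":[0,0,0],"jaw":0},{"delta_pos":[0,0,0],"angular":[0,0,0],"jaw":0},{"delta_pos":[0,0,0],"angular":[0,0,0],"jaw":0},{"delta_pos":[0,0,0],"angular":[0,0,0],"jaw":0},{"delta_pos":[0,0,0],"angular":[0,0,0],"jaw":0}]' 5
python3 -c "
from station import ctrl
print(ctrl.observe()['wrist_torque'])"
```

```text
t: 3.7
ee_pos: [0.4719, -0.2491, 0.0781]
tool_rot: [0.129, 0.992, 0.0, 0.0]
ft_force: [0.2, -0.2, -0.4]
opening: 0.0474
finger_force: 0.0
t: 4.32
ee_pos: [0.4719, -0.249, 0.0778]
tool_rot: [0.129, 0.992, -0.0, -0.0]
ft_force: [0.3, 1.3, 0.8]
opening: 0.0118
finger_force: 5.0
[ 0.10830301 -0.09158589 -0.05135571]
```

Pinched, opening 11.8 mm, with hardly any side force. Next: firm grip, then lift 11 mm.

```bash
python3 -m pendant '[{"delta_pos":[0,0,0],"angular":[0,0,0],"jaw":0},{"delta_pos":[0,0,0],"angular":[0,0,0],"jaw":0},{"delta_pos":[0,0,0],"angular":[0,0,0],"jaw":0}]' 35
python3 -m pendant '[{"delta_pos":[0,0,-0.1],"angular":[0,0,0],"jaw":0},{"delta_pos":[0,0,-0.2],"angular":[0,0,0],"jaw":0},{"delta_pos":[0,0,-0.3],"angular":[0,0,0],"jaw":0},{"delta_pos":[0,0,-0.37],"angular":[0,0,0],"jaw":0},{"delta_pos":[0,0,-0.37],"angular":[0,0,0],"jaw":0},{"delta_pos":[0,0,-0.37],"angular":[0,0,0],"jaw":0}]'
python3 -c "
from station import ctrl
o=ctrl.observe();print(o['wrist_torque'],o['joints'])"
```

```text
t: 4.7
ee_pos: [0.4719, -0.249, 0.0778]
tool_rot: [0.129, 0.992, -0.0, -0.0]
ft_force: [-1.2, -0.1, -0.6]
opening: 0.0117
finger_force: 35.0
t: 5.45
ee_pos: [0.4718, -0.249, 0.0888]
tool_rot: [0.129, 0.992, 0.0, -0.0]
ft_force: [1.2, 0.6, -9.5]
opening: 0.0117
finger_force: 35.0
[ 0.05792604 -0.35303533 -0.01790826] [-0.28771557  0.39786167  0.81463814  2.04234767 -0.38244062  0.85595385
  2.05658333]
```

Lifted 11 mm, and the 9.5 N matches spring plus weight. Now I'll turn 15°, then 15° more, towards red (+tool z), watching side forces.

```bash
cat > st.py <<'E'
from station import ctrl; import numpy as np
o=ctrl.observe(); q=o["tool_rot"]; a=180-2*np.degrees(np.arctan2(q[0],q[1]))
print("ang %.2f z %.4f F %s Tz %.3f"%(a,o["ee_pos"][2],np.round(o["ft_force"],1),o["wrist_torque"][2]))
E
python3 st.py; python3 -m pendant '[{"delta_pos":[0,0,0],"angular":[0,0,0.6],"jaw":0},{"delta_pos":[0,0,0],"angular":[0,0,1.2],"jaw":0},{"delta_pos":[0,0,0],"angular":[0,0,1.8],"jaw":0},{"delta_pos":[0,0,0],"angular":[0,0,2.5],"jaw":0},{"delta_pos":[0,0,0],"angular":[0,0,2.5],"jaw":0},{"delta_pos":[0,0,0],"angular":[0,0,2.5],"jaw":0}]'; python3 st.py
```

```text
ang 165.20 z 0.0888 F [ 1.2  0.6 -9.5] Tz -0.018
t: 6.2
ee_pos: [0.4719, -0.2487, 0.0888]
tool_rot: [0.256, 0.967, 0.0, -0.0]
ft_force: [2.1, 3.3, -9.7]
opening: 0.0115
finger_force: 35.0
ang 150.31 z 0.0888 F [ 2.1  3.3 -9.7] Tz -0.023
```

```bash
python3 -m pendant '[{"delta_pos":[0,0,0],"angular":[0,0,0.6],"jaw":0},{"delta_pos":[0,0,0],"angular":[0,0,1.2],"jaw":0},{"delta_pos":[0,0,0],"angular":[0,0,1.8],"jaw":0},{"delta_pos":[0,0,0],"angular":[0,0,2.4],"jaw":0},{"delta_pos":[0,0,0],"angular":[0,0,2.4],"jaw":0},{"delta_pos":[0,0,0],"angular":[0,0,2.4],"jaw":0}]'; python3 st.py;  python3 -m pendant '[{"delta_pos":[0,0,0.05],"angular":[0,0,0],"jaw":0},{"delta_pos":[0,0,0.05],"angular":[0,0,0],"jaw":0}]'; python3 st.py
```

```text
t: 6.95
ee_pos: [0.4722, -0.2483, 0.0888]
tool_rot: [0.375, 0.927, 0.0, -0.0]
ft_force: [3.5, 4.5, -9.9]
opening: 0.0119
finger_force: 35.0
ang 135.91 z 0.0888 F [ 3.5  4.5 -9.9] Tz 0.031
t: 7.2
ee_pos: [0.4722, -0.2484, 0.0873]
tool_rot: [0.375, 0.927, 0.0, -0.0]
ft_force: [4.1, 5.5, -9.1]
opening: 0.0118
finger_force: 35.0
ang 135.91 z 0.0873 F [ 4.1  5.5 -9.1] Tz 0.023
```

```bash
python3 -m pendant '[{"delta_pos":[0,0.03,0.02],"angular":[0,0,0],"jaw":0},{"delta_pos":[0,0.03,0.02],"angular":[0,0,0],"jaw":0}]'>/dev/null; python3 st.py;  python3 -m pendant '[{"delta_pos":[0,0,0.013],"angular":[0,0,0],"jaw":0},{"delta_pos":[0,0,0.013],"angular":[0,0,0],"jaw":0}]'>/dev/null; python3 st.py; python3 -m pendant '[{"delta_pos":[0,0,0.01],"angular":[0,0,0],"jaw":0},{"delta_pos":[0,0,0.01],"angular":[0,0,0],"jaw":0}]'>/dev/null; python3 st.py
```

```text
ang 135.85 z 0.0867 F [ 2.5  4.3 -9. ] Tz 0.002
ang 135.81 z 0.0863 F [ 1.5  3.6 -9.1] Tz 0.027
ang 135.80 z 0.0861 F [ 1.5  4.2 -7.8] Tz 0.041
```

```bash
python3 -m pendant '[{"delta_pos":[0,0,0.01],"angular":[0,0,0],"jaw":0},{"delta_pos":[0,0,0.01],"angular":[0,0,0],"jaw":0}]'>/dev/null; python3 st.py; python3 -m pendant '[{"delta_pos":[0,0.01,0.005],"angular":[0,0,0],"jaw":0},{"delta_pos":[0,0.01,0.005],"angular":[0,0,0],"jaw":0}]'>/dev/null; python3 st.py
```

```text
ang 135.80 z 0.0860 F [ 0.7  4.3 -3.9] Tz 0.063
ang 135.79 z 0.0858 F [ 0.6  3.  -1.2] Tz 0.012
```

The land is felt at 0.0861 (Fz −9 → −1). Back off a hair to about −4 N, then turn in small guarded steps. Over the notch Fz should return to about −8.5.

```bash
cat >> st.py <<'E'
import sys
F=o["ft_force"]; sys.exit(not(-6.8<F[2]<1.5 and abs(o["wrist_torque"][2])<.3 and np.hypot(F[0],F[1])<9))
E
python3 -m pendant '[{"delta_pos":[0,0,-0.005],"angular":[0,0,0],"jaw":0},{"delta_pos":[0,0,-0.005],"angular":[0,0,0],"jaw":0}]'>/dev/null; python3 st.py &&
python3 -m pendant '[{"delta_pos":[0,0,0],"angular":[0,0,0.12],"jaw":0},{"delta_pos":[0,0,0],"angular":[0,0,0.12],"jaw":0}]'>/dev/null; python3 st.py &&
python3 -m pendant '[{"delta_pos":[0,0,0],"angular":[0,0,0.12],"jaw":0},{"delta_pos":[0,0,0],"angular":[0,0,0.12],"jaw":0}]'>/dev/null; python3 st.py &&
python3 -m pendant '[{"delta_pos":[0,0,0],"angular":[0,0,0.12],"jaw":0},{"delta_pos":[0,0,0],"angular":[0,0,0.12],"jaw":0}]'>/dev/null; python3 st.py
```

```text
ang 135.79 z 0.0859 F [ 0.4  2.2 -1.3] Tz 0.048
ang 135.06 z 0.0858 F [ 1.4  1.2 -1.7] Tz 0.125
ang 134.34 z 0.0858 F [ 0.7  0.4 -1.9] Tz 0.123
ang 133.62 z 0.0858 F [ 1.2  0.1 -1.2] Tz 0.155
```

```bash
python3 st.py && python3 -m pendant '[{"delta_pos":[0,0,0],"angular":[0,0,0.12],"jaw":0},{"delta_pos":[0,0,0],"angular":[0,0,0.12],"jaw":0}]'>/dev/null; python3 st.py &&
python3 -m pendant '[{"delta_pos":[0,0,0],"angular":[0,0,0.12],"jaw":0},{"delta_pos":[0,0,0],"angular":[0,0,0.12],"jaw":0}]'>/dev/null; python3 st.py &&
python3 -m pendant '[{"delta_pos":[0,0,0],"angular":[0,0,0.12],"jaw":0},{"delta_pos":[0,0,0],"angular":[0,0,0.12],"jaw":0}]'>/dev/null; python3 st.py &&
python3 -m pendant '[{"delta_pos":[0,0,0],"angular":[0,0,0.12],"jaw":0},{"delta_pos":[0,0,0],"angular":[0,0,0.12],"jaw":0}]'>/dev/null; python3 st.py &&
python3 -m pendant '[{"delta_pos":[0,0,0],"angular":[0,0,0.12],"jaw":0},{"delta_pos":[0,0,0],"angular":[0,0,0.12],"jaw":0}]'>/dev/null; python3 st.py &&
python3 -m pendant '[{"delta_pos":[0,0,0],"angular":[0,0,0.12],"jaw":0},{"delta_pos":[0,0,0],"angular":[0,0,0.12],"jaw":0}]'>/dev/null; python3 st.py &&
python3 -m pendant '[{"delta_pos":[0,0,0],"angular":[0,0,0.12],"jaw":0},{"delta_pos":[0,0,0],"angular":[0,0,0.12],"jaw":0}]'>/dev/null; python3 st.py &&
python3 -m pendant '[{"delta_pos":[0,0,0],"angular":[0,0,0.12],"jaw":0},{"delta_pos":[0,0,0],"angular":[0,0,0.12],"jaw":0}]'>/dev/null; python3 st.py
```

```text
ang 133.62 z 0.0858 F [ 1.2  0.1 -1.2] Tz 0.155
ang 132.90 z 0.0859 F [ 1.2  1.1 -0.5] Tz 0.168
ang 132.18 z 0.0858 F [ 1.2  0.  -0.8] Tz 0.187
ang 131.46 z 0.0858 F [0.4 0.4 0.1] Tz 0.159
ang 130.74 z 0.0858 F [ 2.1 -0.4  0.2] Tz 0.154
ang 130.02 z 0.0858 F [2.  0.4 0.7] Tz 0.191
ang 129.30 z 0.0858 F [ 2.   0.3 -0. ] Tz 0.198
ang 128.58 z 0.0858 F [3.4 0.  0.6] Tz 0.161
ang 127.86 z 0.0858 F [ 3.  -0.   0.3] Tz 0.162
```

```bash
python3 -m pendant '[{"delta_pos":[0,0,-0.007],"angular":[0,0,0],"jaw":0},{"delta_pos":[0,0,-0.007],"angular":[0,0,0],"jaw":0}]'>/dev/null;
python3 st.py && python3 -m pendant '[{"delta_pos":[0,0,0],"angular":[0,0,0.12],"jaw":0},{"delta_pos":[0,0,0],"angular":[0,0,0.12],"jaw":0}]'>/dev/null; python3 st.py &&
python3 -m pendant '[{"delta_pos":[0,0,0],"angular":[0,0,0.12],"jaw":0},{"delta_pos":[0,0,0],"angular":[0,0,0.12],"jaw":0}]'>/dev/null; python3 st.py &&
python3 -m pendant '[{"delta_pos":[0,0,0],"angular":[0,0,0.12],"jaw":0},{"delta_pos":[0,0,0],"angular":[0,0,0.12],"jaw":0}]'>/dev/null; python3 st.py &&
python3 -m pendant '[{"delta_pos":[0,0,0],"angular":[0,0,0.12],"jaw":0},{"delta_pos":[0,0,0],"angular":[0,0,0.12],"jaw":0}]'>/dev/null; python3 st.py &&
python3 -m pendant '[{"delta_pos":[0,0,0],"angular":[0,0,0.12],"jaw":0},{"delta_pos":[0,0,0],"angular":[0,0,0.12],"jaw":0}]'>/dev/null; python3 st.py &&
python3 -m pendant '[{"delta_pos":[0,0,0],"angular":[0,0,0.12],"jaw":0},{"delta_pos":[0,0,0],"angular":[0,0,0.12],"jaw":0}]'>/dev/null; python3 st.py &&
python3 -m pendant '[{"delta_pos":[0,0,0],"angular":[0,0,0.12],"jaw":0},{"delta_pos":[0,0,0],"angular":[0,0,0.12],"jaw":0}]'>/dev/null; python3 st.py &&
python3 -m pendant '[{"delta_pos":[0,0,0],"angular":[0,0,0.12],"jaw":0},{"delta_pos":[0,0,0],"angular":[0,0,0.12],"jaw":0}]'>/dev/null; python3 st.py
```

```text
ang 127.89 z 0.0859 F [ 2.3 -0.  -1.7] Tz 0.200
ang 127.14 z 0.0860 F [ 3.2 -0.8 -2.1] Tz 0.080
ang 126.42 z 0.0860 F [ 3.1  0.9 -2.6] Tz 0.120
ang 125.70 z 0.0860 F [ 4.1  1.5 -2.7] Tz 0.065
ang 124.99 z 0.0860 F [ 3.5  2.4 -3.4] Tz 0.121
ang 124.26 z 0.0860 F [ 3.7  2.5 -4.2] Tz 0.107
ang 123.54 z 0.0860 F [ 3.6  2.8 -4.2] Tz 0.080
ang 122.82 z 0.0860 F [ 4.4  2.6 -4.8] Tz 0.075
ang 122.11 z 0.0859 F [ 3.7  3.3 -5.1] Tz 0.079
```

```bash
python3 -m pendant '[{"delta_pos":[0,0.015,0.004],"angular":[0,0,0],"jaw":0},{"delta_pos":[0,0.015,0.004],"angular":[0,0,0],"jaw":0}]'>/dev/null;
python3 st.py && python3 -m pendant '[{"delta_pos":[0,0,0],"angular":[0,0,0.12],"jaw":0},{"delta_pos":[0,0,0],"angular":[0,0,0.12],"jaw":0}]'>/dev/null; python3 st.py &&
python3 -m pendant '[{"delta_pos":[0,0,0],"angular":[0,0,0.12],"jaw":0},{"delta_pos":[0,0,0],"angular":[0,0,0.12],"jaw":0}]'>/dev/null; python3 st.py &&
python3 -m pendant '[{"delta_pos":[0,0,0],"angular":[0,0,0.12],"jaw":0},{"delta_pos":[0,0,0],"angular":[0,0,0.12],"jaw":0}]'>/dev/null; python3 st.py &&
python3 -m pendant '[{"delta_pos":[0,0,0],"angular":[0,0,0.12],"jaw":0},{"delta_pos":[0,0,0],"angular":[0,0,0.12],"jaw":0}]'>/dev/null; python3 st.py &&
python3 -m pendant '[{"delta_pos":[0,0,0],"angular":[0,0,0.12],"jaw":0},{"delta_pos":[0,0,0],"angular":[0,0,0.12],"jaw":0}]'>/dev/null; python3 st.py &&
python3 -m pendant '[{"delta_pos":[0,0,0],"angular":[0,0,0.12],"jaw":0},{"delta_pos":[0,0,0],"angular":[0,0,0.12],"jaw":0}]'>/dev/null; python3 st.py &&
python3 -m pendant '[{"delta_pos":[0,0,0],"angular":[0,0,0.12],"jaw":0},{"delta_pos":[0,0,0],"angular":[0,0,0.12],"jaw":0}]'>/dev/null; python3 st.py &&
python3 -m pendant '[{"delta_pos":[0,0,0],"angular":[0,0,0.12],"jaw":0},{"delta_pos":[0,0,0],"angular":[0,0,0.12],"jaw":0}]'>/dev/null; python3 st.py
```

```text
ang 122.11 z 0.0859 F [ 2.8  3.3 -4.2] Tz 0.062
ang 121.38 z 0.0858 F [ 2.8  1.8 -5.8] Tz 0.084
ang 120.65 z 0.0857 F [ 1.2  2.9 -9.1] Tz -0.024
ang 120.65 z 0.0857 F [ 1.2  2.9 -9.1] Tz -0.024
ang 120.65 z 0.0857 F [ 1.2  2.9 -9.1] Tz -0.024
ang 120.65 z 0.0857 F [ 1.2  2.9 -9.1] Tz -0.024
ang 120.65 z 0.0857 F [ 1.2  2.9 -9.1] Tz -0.024
ang 120.65 z 0.0857 F [ 1.2  2.9 -9.1] Tz -0.024
ang 120.65 z 0.0857 F [ 1.2  2.9 -9.1] Tz -0.024
```

Fz jumped to −9.1 and the friction torque vanished, so the key is over the notch (44.5° from the middle). Ease 0.5° further towards its middle, then lower gently with checks.

```bash
sed -i '$d' st.py; echo 'F=o["ft_force"]; sys.exit(not(-12<F[2]<-4 and abs(o["wrist_torque"][2])<.2 and np.hypot(F[0],F[1])<8))'>>st.py
python3 -m pendant '[{"delta_pos":[0,0,0],"angular":[0,0,0.08],"jaw":0},{"delta_pos":[0,0,0],"angular":[0,0,0.08],"jaw":0}]'>/dev/null;
python3 st.py && python3 -m pendant '[{"delta_pos":[0,0,0.02],"angular":[0,0,0],"jaw":0},{"delta_pos":[0,0,0.02],"angular":[0,0,0],"jaw":0}]'>/dev/null; python3 st.py &&
python3 -m pendant '[{"delta_pos":[0,0,0.03],"angular":[0,0,0],"jaw":0},{"delta_pos":[0,0,0.03],"angular":[0,0,0],"jaw":0}]'>/dev/null; python3 st.py
```

```text
ang 120.19 z 0.0858 F [ 0.4  3.5 -8.6] Tz -0.009
ang 120.20 z 0.0852 F [-0.6  3.8 -8.6] Tz -0.019
ang 120.20 z 0.0843 F [ 0.4  4.  -8.9] Tz 0.016
```

```bash
python3 -m pendant '[{"delta_pos":[0,0,0.05],"angular":[0,0,0],"jaw":0},{"delta_pos":[0,0,0.05],"angular":[0,0,0],"jaw":0}]'>/dev/null; python3 st.py && python3 -m pendant '[{"delta_pos":[0,0,0.06],"angular":[0,0,0],"jaw":0},{"delta_pos":[0,0,0.12],"angular":[0,0,0],"jaw":0},{"delta_pos":[0,0,0.12],"angular":[0,0,0],"jaw":0}]'>/dev/null; python3 st.py
```

```text
ang 120.19 z 0.0828 F [ 0.6  3.8 -7.5] Tz 0.010
ang 120.20 z 0.0792 F [-0.1  3.9 -6.4] Tz 0.030
```

Nearly seated and free of side load. Open gently to let the spring take it down, then rise straight up.

```bash
python3 -m pendant '[{"delta_pos":[0,0,0],"angular":[0,0,0],"jaw":0.3},{"delta_pos":[0,0,0],"angular":[0,0,0],"jaw":0.4},{"delta_pos":[0,0,0],"angular":[0,0,0],"jaw":0.4},{"delta_pos":[0,0,0],"angular":[0,0,0],"jaw":0.4}]'; 
python3 -m pendant '[{"delta_pos":[0,0,-1],"angular":[0,0,0],"jaw":0.4},{"delta_pos":[0,0,-2.5],"angular":[0,0,0],"jaw":0.4},{"delta_pos":[0,0,-4.5],"angular":[0,0,0],"jaw":0.5},{"delta_pos":[0,0,-4.5],"angular":[0,0,0],"jaw":0.5},{"delta_pos":[0,0,-4.5],"angular":[0,0,0],"jaw":0.5}]'
python3 - <<'E'
from h import *
from station import snapshot
import cv2
p,d=snapshot("wrist"); cv2.imwrite("pics/w3.png",p[:,:,::-1]); np.save("pics/w3d.npy",d)
c=camera_info("wrist"); v,u=np.mgrid[:400,:640]
def z(d,c):
    P=np.stack([(u-c["cx"])/c["fx"]*d,(v-c["cy"])/c["fy"]*d,d],-1)-np.array(c["t"]); return P@np.array(c["R"])
P=z(d,c); r=np.hypot(P[...,0]-.473,P[...,1]+.248)
Z=P[...,2]; m=(d>0)
print("skirt",np.median(Z[m&(r>.033)&(r<.048)&(Z<.09)]),"plate",np.median(Z[m&(r>.062)&(r<.08)&(Z<.09)]))
E
```

```text
t: 16.32
ee_pos: [0.4732, -0.2482, 0.0794]
tool_rot: [0.499, 0.867, -0.0, 0.0]
ft_force: [-0.0, -0.3, -0.6]
opening: 0.0375
finger_force: 0.0
t: 16.95
ee_pos: [0.4732, -0.2474, 0.214]
tool_rot: [0.498, 0.867, 0.0, -0.0]
ft_force: [0.7, 0.1, -0.2]
opening: 0.0471
finger_force: 0.0
skirt 0.0721002232813727 plate 0.057150334637657035
```

View pics/w3.png

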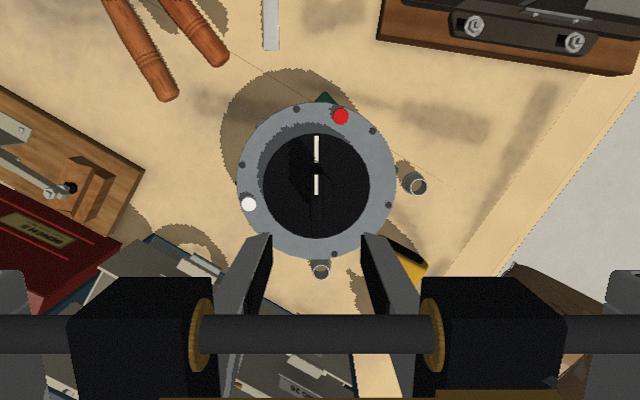

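The pointer line (317,137)–(317,160) now points just short of the red magnet at (341,116). The skirt's top is 14.95 mm above the plate, so the knob is fully seated. Both ferrules (414,183), (320,268) and the tape measure are undisturbed, and the gripper is clear. I'm handing in the job.

```bash
python3 -c "
from station import workorder
print(workorder.sign_off())"
```

```text
the job is handed in; nothing more can be done
None
```

The knob is fully seated in the notch about 45° from the middle, on the red-magnet side; it has been let go, the ferrules and tape measure were not touched, and the job was handed in at about 17 s.

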